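Close the photometer's light shield and hold its filter selector at the third stop

ROBOT

A 7-joint arm with a two-finger parallel gripper is mounted at the origin on the work surface. World frame = base frame: x ahead of the robot, y to its left, z up, the work surface at z = 0. Lengths are in m, angles in rad, forces in N, time in s.
With the tool pointing down it reaches from about 0.425 to 0.875 m from the base axis. Payload 8.4 kg.
Tool frame: the origin (TCP) lies midway between the tips of the shut fingers; the grasp point (between the pads) lies 19 mm behind it; z points along the fingers, x is the direction in which the jaws open and shut, and the axes are right-handed (so a half turn about z gives the same grasp; the last joint's range is limited). The gripper opens to 87 mm and grips with 3 to 60 N. Pads are 19 mm wide; open, the fingers measure 117 mm over their backs; the gripper's body (75 mm by 190 mm) begins 51 mm behind the grasp point.
Start: joints at [1.024, 0.333, 0.04, 1.465, -0.013, 1.343, -0.059], TCP at [0.281, -0.586, 0.192] pointing down, gripper open.
Joint ranges: [-2.58, 2.58], [-0.38, 2.09], [-1.3, 1.39], [0.25, 2.4], [-1.5, 4.64], [0.08, 2.09], [-2.65, 2.65]. Speed limits (rad/s): [2.22, 2.22, 2.79, 2.79, 3.14, 3.14, 3.14].

INTERFACE

Orientations are given as a unit quaternion [x, y, z, w].
In Python, from plant import manip gives the robot as it stands.
- The arm moves only by the tool servo_tool, never from a script. Its argument "deltas" is text: rows parted by semicolons, each of 7 numbers parted by spaces: the opening, from -1 (shut) to 1 (fully open), so that 0 is half open, then the shift along the tool's x, y, z each as a share of 20 mm, from -1 to 1, then the turn, a rotation vector about the tool's x, y, z each as a share of pi/4 rad, from -1 to 1. A call has 1 to 12 rows; each row shifts and turns the pose as measured when the row begins, along the tool's axes as they then stand; what a row does not reach is not made up. A row lasts 1/8 s, in which the tool goes at most 62.5 mm and 10.7 degrees, less where a joint would pass 70% of its speed; a pose out of reach is approached as far as the arm can. A call with a number of a shift or a turn outside -1 to 1 is refused whole. A call with a gripper value outside its range is refused whole. The fingers move at their own pace and stop on an object; "force" is the grip in N (left out, the last holds). Time passes only in rows, so rows that do not move let the fingers close. It gives the time, the measured TCP pose, the force and the opening at its end, in the units of the state.
- manip.sense(): the state, without advancing time (a new reading comes with each control period).
- manip.snapshot(name): name is "scene" or "top"; returns a dict with "img" (400x640x3 uint8, red, green, blue), "depth" (400x640 float32, m along the optical axis (not along the pixel's ray), 0 where there is no reading), "mtx" (3x3 intrinsics, pixels), "camera_from_world" (4x4, takes a point from world to camera coordinates). Camera axes: x right, y up, looking along -z (the intrinsics and any distortion apply to the point x, -y, -z); pixel columns grow to the right and rows downward; lengths in m; the calibration is good to about 2 mm. A picture is of the moment at which its call begins.
- manip.close_job(): hands the job in, once; it reports no verdict.
Trained networks look in the newest picture that a camera, given by its name, has taken for a name from the list of things; names that differ only in an ending like _2 or _b are one class to them, and where a whole thing is asked for, a point or a joint stands for the part that bears it (a point fixed in the world has none). Each returns a list of dicts, best first, with "confidence" (0 to 1); they miss things now and then, are a little off and sometimes report something else, mostly with a low value. They report only what shows in the picture. A call takes as long as a camera call.
- manip.look_for(thing, camera): "position" ([x, y, z] in m, in world coordinates, good to about 4 mm: the middle of the surface that is visible of it).
- manip.tip_of(thing, camera): "position" ([x, y, z] in m, in world coordinates, good to about 4 mm: a listed point, or the origin of a listed thing).
The state is a dict: "time_s": time; "joint_pos": joint angles; "qd": joint speeds; "effort": joint torques, N m; "tool_pos": TCP position; "tool_rot": TCP orientation; "force": force on the tool from outside, world axes, zero at the start; "moment": the same for the moment, N m; "opening": finger opening in m.
Only numpy, scipy, OpenCV 4.12 (cv2) and the standard library are available. Lean on these libraries where they do the work, as an engineer would, in place of code of your own. Each camera call takes 0.05 s, during which the arm holds its last target.

TASK

Take a reading on the bench photometer: lower its hinged light shield fully closed over the sample well without slamming it, then turn the spring-loaded filter selector knob clockwise, counting the clicks, to the third stop and not on to the fourth. The knob springs back when let go, so finish while still holding it at the third stop, and leave the other things on the bench where they stand.

Things in the scene. Friction and masses are not known exactly. Their poses are not given: they have to be found in the camera images.
- photometer: Filter photometer, a cream box 200 (x) x 280 (y) x 70 mm high, fixed. Origin: centre of its underside; z up; its -x side is the front, with a dark display. On its flat top (z 70 mm): the sample well at x 0, y +75 mm (collar 100 x 90 mm, 15 mm high, with the hinged grey shield) and the black selector knob (axis at x -20, y -80 mm). +y is the robot's left when the front faces the robot.
- shield (a joint): Hinge angle of the grey light shield, rad: 0 fully closed, level on the collar; grows as its free edge swings up and back from the front; 1.1 to 1.5 at the start, 1.75 at most. A stiff hinge (0.09 N m friction) and about 0.12 kg: it stays where it is left; 1 to 3 N at its free edge moves it.
- shield_hinge (a point): Middle of the shield's hinge line, at the collar's rear (+x) edge, 85.5 mm above the bench; the line is along the photometer's y. The point's axes turn with the shield: the plate extends 100 mm along its -x (plus a lip 13 mm long, 40 wide, 6 thick at mid free edge), 45 mm to either side along y, and 12 mm along its +z, the outer face (top when closed).
- shield_edge (a point): Middle of the outer face's free edge on the shield: 100 mm from the hinge line, on the outer face. 97.5 mm above the bench when closed.
- selector (a joint): Knob angle, rad, clockwise from above positive; 0 at rest. Click stops every 24 deg (0.419): first 0.419, second 0.838, third 1.257, fourth 1.676; travel ends at 2.2. A spring of 0.075 to 0.09 N m turns it back to 0 if let go. The click adds 0.055 N m a quarter step past each stop and takes off as much a quarter step before the next; at a stop the resistance is mid-way and rising.
- selector_grip (a point): On the knob's vertical axis, 108 mm above the bench, the height to grip. The knob: a black upright bar 46 mm long, 14 thick, its flat sides from 84 to 122 mm above the bench, on a disc of 48 mm diameter; a white mark on its top points to the front at rest. The point's x lies along the bar, its y across the flat sides to grip; it turns with the knob.
- beaker: Glass beaker, 68 mm wide, 90 mm high, loose, left of the photometer. Origin under its centre.
- flask: Glass conical flask, 76 mm wide, 110 mm high, loose, behind the photometer. Origin under its centre.
- rack: White cuvette rack, 50 x 120 x 30 mm, loose, in front of the photometer. Origin under its centre.
- reagent: Amber glass bottle, 54 mm wide, 110 mm high, loose, right of the photometer. Origin under its centre.
- dish: White porcelain dish, 84 mm wide, 20 mm high, loose, in front of the photometer on its right. Origin under its centre.
- spatula: Slim steel laboratory spatula, 174 mm long, 12 mm wide, lying loose behind the photometer on its left. Origin at its middle.
- weight: Brass balance weight, 38 mm wide, 50 mm high, loose, to the right. Origin under its centre.

How it is judged:
On the way, in this order (a step that is already met when the one before it is completed fails the run):
1. the light shield is fully closed (value of joint shield below 0.05 rad), for 0.2 s.
2. the selector is held at the third stop (value of joint shield below 0.05 rad and value of joint selector between 1.117 and 1.397 rad), for 0.3 s.
At the end, for the whole second after the job is handed in: Through the last second the shield is closed (within 0.05 rad), and the fingers hold the selector knob (contact over 1 N) still at its third stop, 1.257 rad, within 0.14 rad (8 degrees) (all of step 2 and velocity of joint selector between -0.2 and 0.2 rad/s and contact force between the fingers and selector above 1 N); the arm keeps its last pose, push and grip.
It fails at once if the selector is turned on towards the fourth stop (beyond 3.5 steps, 1.466 rad) (value of joint selector above 1.466 rad).
It fails at once if the shield is slammed (closing faster than 4 rad/s) (velocity of joint shield below -4 rad/s).
It fails at once if another thing on the bench is shifted by more than 30 mm (distance of any of beaker, flask, rack, reagent, dish, spatula, weight from where it was at the start of the episode above 0.03 m).
It also fails if it takes over 64 s, if anything falls off the work surface, if the arm or the gripper's body presses on something with over 40 N, if the wrist force passes 120 N, or if a joint passes its speed limit or range.

## Working session

There is one attempt and no reset: what is moved stays moved. The work goes in short steps, Python scripts to look and compute and a tool call to move; the robot and the scene stay as the last step left them, time stands still between calls to the robot, and variables do not carry over. Pictures are saved under pics/ and viewed, and the job is handed in when it is done.

Besides the shell and the picture viewer there is one more tool, called after "Emit:" as name(argument=value, ...) on one line, values as JSON. servo_tool: Moves the arm, as the interface text tells. Shift numbers are shares of 20 mm and turn numbers shares of pi/4 rad, none past 1 either way. Its arguments: {"type":"object","properties":{"deltas":{"type":"string"},"force":{"type":"number"}},"required":["deltas"]}

```bash
ls; mkdir -p pics; python3 - <<'E'
from plant import manip
import cv2,numpy as np
s=manip.sense();print({k:np.round(v,3) for k,v in s.items()})
for c in("scene","top"):
    p=manip.snapshot(c);cv2.imwrite(f"pics/{c}0.png",p["img"][:,:,::-1])
    for t in("photometer","shield_hinge","shield_edge","selector_grip"):
        print(c,t,[(np.round(d["position"],3),round(d["confidence"],2)) for d in manip.tip_of(t,c)[:2]])
    for t in("beaker","flask","rack","reagent","dish","spatula","weight"):
        print(c,t,[(np.round(d["position"],3),round(d["confidence"],2)) for d in manip.tip_of(t,c)[:1]])
E
```

```text
pics
{'time_s': np.float64(0.0), 'joint_pos': array([ 1.024,  0.334,  0.04 ,  1.466, -0.013,  1.343, -0.059]), 'qd': array([ 0.   ,  0.001,  0.001, -0.001, -0.002,  0.001, -0.   ]), 'effort': array([ 1.0000e-03, -6.5635e+01,  1.3360e+00, -4.0380e+01, -6.0000e-02,
        4.5000e-02,  0.0000e+00]), 'tool_pos': array([ 0.281, -0.585,  0.191]), 'tool_rot': array([ 0.846, -0.532, -0.001, -0.   ]), 'force': array([ 0.611,  0.356, -0.211]), 'moment': array([-0.021, -0.008,  0.036]), 'opening': np.float64(0.087)}
scene photometer [(array([ 0.553, -0.064,  0.001]), 0.74), (array([ 0.716,  0.025, -0.003]), 0.7)]
scene shield_hinge [(array([0.62 , 0.001, 0.082]), 0.75)]
scene shield_edge [(array([0.612, 0.002, 0.185]), 0.7)]
scene selector_grip [(array([ 0.512, -0.131,  0.109]), 0.71)]
scene beaker [(array([ 0.608,  0.141, -0.003]), 0.79)]
scene flask [(array([ 0.68 , -0.169, -0.002]), 0.86)]
scene rack [(array([ 0.429,  0.045, -0.003]), 0.81)]
scene reagent [(array([ 0.48 , -0.271,  0.001]), 0.78)]
scene dish [(array([ 0.376, -0.098,  0.   ]), 0.61)]
scene spatula [(array([ 0.715,  0.026, -0.002]), 0.52)]
scene weight [(array([ 0.396, -0.245,  0.002]), 0.66)]
top photometer [(array([ 0.553, -0.064,  0.001]), 0.88), (array([ 0.614, -0.002,  0.189]), 0.44)]
top shield_hinge [(array([ 0.62 , -0.004,  0.09 ]), 0.73)]
top shield_edge [(array([0.614, 0.002, 0.184]), 0.78)]
top selector_grip [(array([ 0.512, -0.136,  0.106]), 0.95), (array([ 0.481, -0.268, -0.002]), 0.23)]
top beaker [(array([0.609, 0.141, 0.   ]), 0.61)]
top flask [(array([ 0.681, -0.167,  0.003]), 0.91)]
top rack [(array([0.424, 0.047, 0.001]), 0.76)]
top reagent [(array([ 0.482, -0.271, -0.004]), 0.61)]
top dish [(array([ 0.378, -0.099, -0.001]), 0.65)]
top spatula [(array([0.713, 0.021, 0.001]), 0.5)]
top weight [(array([ 0.397, -0.24 ,  0.003]), 0.53)]
```

View pics/scene0.png

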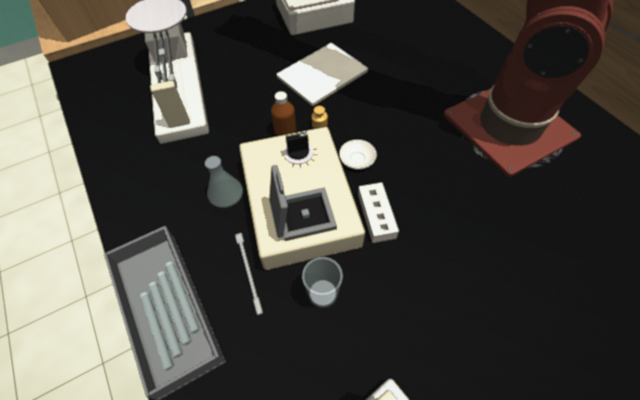

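View pics/top0.png

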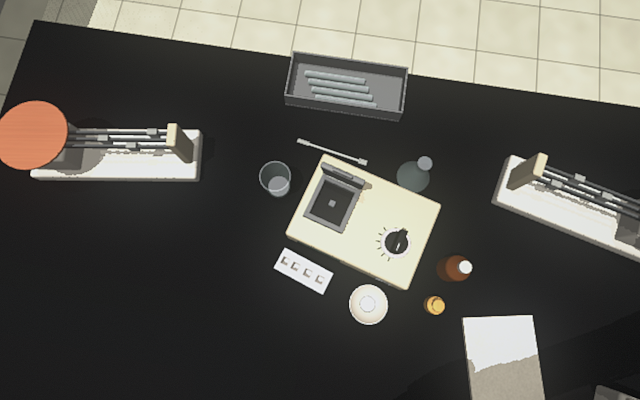

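The pictures show the photometer turned clockwise from the robot's axes, the knob at top pixel (397,241), the shield standing nearly upright at (340,178), and two tall stands at the sides. I'll fit the yaw next, then measure the shield angle and the surroundings.

```bash
cat > h.py <<'E'
from plant import manip
import cv2,numpy as np
def cloud(c):
    p=manip.snapshot(c);d=p["depth"];K=p["mtx"];h,w=d.shape
    u,v=np.meshgrid(np.arange(w),np.arange(h))
    X=np.stack([(u-K[0,2])/K[0,0]*d,-(v-K[1,2])/K[1,1]*d,-d,np.ones_like(d)],-1)
    W=X@np.linalg.inv(p["camera_from_world"]).T
    W=W[...,:3].copy();W[d<=0]=np.nan
    return p,W
E
python3 - <<'E'
from h import *
p,W=cloud("top")
z=W[...,2];img=p["img"].astype(int)
m=(abs(z-.07)<.006)&(abs(W[...,0]-.553)<.2)&(abs(W[...,1]+.064)<.2)&(img.min(-1)>120)
pts=W[m][:,:2].astype(np.float32);print(len(pts),np.median(z[m]))
r=cv2.minAreaRect(pts*1000);print(r)
for n,(v,u) in dict(standR=(170,535),standR2=(215,600),standL=(145,180),standL2=(130,30)).items(): print(n,np.round(W[v,u],3))
hi=np.isfinite(z)&(z>.13); 
n,l,st,ce=cv2.connectedComponentsWithStats(hi.astype(np.uint8))
for i in range(1,n):
    if st[i,4]>20:
        q=W[l==i];print(st[i],np.round(q.min(0),3),np.round(q.max(0),3))
p,S=cloud("scene")
for W_ in(W,S):
    c,s=np.cos(-.28),np.sin(-.28)
    d=W_-[.62,0,.0]; x=c*d[...,0]+s*d[...,1];y=-s*d[...,0]+c*d[...,1]
    m=(abs(y)<.05)&(abs(x)<.08)&(d[...,2]>.105)&(d[...,2]<.22)
    for a,b in((.105,.13),(.13,.15),(.15,.17),(.17,.18),(.18,.2),(.2,.22)):
        k=m&(d[...,2]>a)&(d[...,2]<=b)
        if k.any():print(a,k.sum(),np.round(np.percentile(x[k],[5,50,95]),4),np.round(np.percentile(y[k],[2,98]),3))
E
```

```text
8859 0.07073585430723728
((558.5728759765625, -34.76240539550781), (336.48675537109375, 198.8984375), 74.41729736328125)
standR [ 0.685 -0.375  0.15 ]
standR2 [ 0.649 -0.581  0.037]
standL [0.634 0.34  0.118]
standL2 [0.61  0.641 0.142]
[   0  100   69   70 3869] [0.528 0.563 0.135] [0.677 0.709 0.147]
[165 123  15  26 314] [0.62  0.339 0.13 ] [0.67  0.365 0.154]
[527 152  21  27 353] [ 0.674 -0.399  0.13 ] [ 0.725 -0.369  0.153]
[320 161  45  27 425] [ 0.593 -0.044  0.131] [0.626 0.043 0.201]
0.105 54 [-0.0063 -0.0045 -0.0025] [-0.044  0.038]
0.13 44 [-0.0099 -0.0085 -0.0069] [-0.047  0.038]
0.15 50 [-0.0136 -0.012  -0.0102] [-0.044  0.037]
0.17 25 [-0.0152 -0.0144 -0.0137] [-0.046  0.036]
0.18 302 [-0.0159 -0.0124 -0.005 ] [-0.046  0.039]
0.2 4 [-0.0161 -0.0139 -0.0125] [-0.021  0.01 ]
0.105 145 [-0.0015  0.0073  0.0101] [-0.045  0.041]
0.13 122 [-0.0052  0.0035  0.0058] [-0.04   0.041]
0.15 136 [-0.0089 -0.      0.0023] [-0.044  0.041]
0.17 71 [-0.0113 -0.0023 -0.0011] [-0.042  0.041]
0.18 347 [-0.0146 -0.0089 -0.0034] [-0.045  0.039]
0.2 1 [-0.0127 -0.0127 -0.0127] [-0.016 -0.016]
```

Emit:
servo_tool(deltas="-1 0 0 -1 0 0 0;-1 0 0 -1 0 0 0;-1 0 0 -1 0 0 0;-1 0 0 -1 0 0 0;-1 -0.58 -1 -1 0 0 0;-1 -0.58 -1 -1 0 0 0;-1 -0.58 -1 0 0 0 0;-1 -0.58 -1 0 0 0 0;-1 -0.58 -1 0 0 0 0;-1 -0.58 -1 0 0 0 0;-1 -0.58 -1 0 0 0 0;-1 -0.58 -1 0 0 0 0", force=20)

```text
time_s: 2.8
tool_pos: [0.3928, -0.4205, 0.3186]
tool_rot: [0.848, -0.531, 0.001, -0.001]
force: [0.5, 0.2, 0.2]
opening: 0.0002
```

Emit:
servo_tool(deltas="-1 -0.58 -1 0 0 0 0;-1 -0.58 -1 0 0 0 0;-1 -0.58 -1 0 0 0 0;-1 -0.58 -1 0 0 0 0;-1 -0.58 -1 0 0 0 0;-1 -0.58 -1 0 0 0 0;-1 -0.58 -1 0 0 0 0;-1 -0.58 -1 0 0 0 0;-1 -0.58 -1 0 0 0 0;-1 -0.58 -1 0 0 0 0;-1 -0.58 -1 0 0 0 0;-1 -0.58 -1 0 0 0 0")

```text
time_s: 4.3
tool_pos: [0.5541, -0.1636, 0.325]
tool_rot: [0.852, -0.524, 0.002, -0.002]
force: [-0.2, -0.4, -0.5]
opening: 0.0004
```

Emit:
servo_tool(deltas="-1 -0.58 -1 0 0 0 0;-1 -0.58 -1 0 0 0 0;-1 -0.58 -1 0 0 0 0;-1 -0.58 -1 0 0 0 0;-1 -0.58 -1 0 0 0 0;-1 -0.58 -1 0 0 0 0;-1 -0.58 -1 0 0 0 0;-1 -0.58 -1 0 0 0 0")

```text
time_s: 5.3
tool_pos: [0.655, 0.0091, 0.3297]
tool_rot: [0.854, -0.52, 0.003, -0.002]
force: [0.3, 0.4, -0.4]
opening: 0.0002
```

Emit:
servo_tool(deltas="-1 0 0 0 0 0 -0.24;-1 0 0 0 0 0 -0.24;-1 0 0 0 0 0 -0.24;-1 0 0 0 0 0 -0.24;-1 0 0 0 0 0 -0.24;-1 0 0 0 0 0 -0.24;-1 0 0 0 0 0 -0.24;-1 0 0 0 0 0 -0.24;-1 0 0 0 0 0 -0.24;-1 0 0 0 0 0 -0.24;-1 0 0 0 0 0 -0.24;-1 0 0 0 0 0 -0.24")

```text
time_s: 6.8
tool_pos: [0.6546, 0.0261, 0.3322]
tool_rot: [0.836, 0.549, 0.004, 0.001]
force: [0.2, 0.3, -0.1]
opening: 0.0005
```

```bash
cat > st.py <<'E'
from plant import manip
import numpy as np
from scipy.spatial.transform import Rotation as R
s=manip.sense();r=R.from_quat(s["tool_rot"]);M=r.as_matrix()
T=R.from_matrix(np.array([[np.cos(1.2985),np.cos(-.2723),0],[np.sin(1.2985),np.sin(-.2723),0],[0,0,-1]]))
print("t",s["time_s"],"x-yaw",np.degrees(np.arctan2(M[1,0],M[0,0])),"tilt",np.round(M[:2,2],3))
e=(r.inv()*T).as_rotvec()/(np.pi/4);print("rot err to T shares",np.round(e,3))
h=np.array([.621,-.003,.0855]);k=np.array([.512,-.1337,.089])
for n,o in(("hinge",h),("knobTCP",k)):
    print(n,"local x,y,z mm",np.round(T.as_matrix().T@(s["tool_pos"]-o)*[1000,1000,-1000],1)[[1,0,2]])
print(np.round(s["joint_pos"],2),np.round(s["force"],1),np.round(s["moment"],2),s["opening"],np.round(s["tool_pos"],4))
E
python3 st.py
```

```text
t 6.8 x-yaw 66.55876604407426 tilt [0.008 0.003]
rot err to T shares [ 0.008 -0.007 -0.174]
hinge local x,y,z mm [ 24.5  37.1 246.7]
knobTCP local x,y,z mm [ 94.4 192.3 243.2]
[ 0.4   0.4  -0.74  1.18  0.26  1.65  0.88] [ 0.2  0.3 -0.1] [ 0.04 -0.11 -0.  ] 0.00048127713549936483 [0.6546 0.0261 0.3322]
```

Emit:
servo_tool(deltas="-1 0 0 0 0.01 -0.01 -0.17;-1 -0.95 0.65 0 0 0 0;-1 -0.95 0.65 0 0 0 0;-1 0 0 1 0 0 0;-1 0 0 1 0 0 0;-1 0 0 1 0 0 0;-1 0 0 1 0 0 0")

```text
time_s: 7.68
tool_pos: [0.6733, -0.026, 0.252]
tool_rot: [0.801, 0.598, -0.0, 0.002]
force: [0.7, -0.5, 0.1]
opening: 0.0006
```

```bash
python3 st.py
```

```text
t 7.675 x-yaw 73.49225146523757 tilt [ 0.002 -0.004]
rot err to T shares [ 0.003  0.004 -0.02 ]
hinge local x,y,z mm [ 56.6  -8.1 166.5]
knobTCP local x,y,z mm [126.4 147.1 163. ]
[ 0.47  0.45 -0.73  1.27  0.3   1.52  1.06] [ 0.7 -0.5  0.1] [ 0.07 -0.14 -0.03] 0.0005607025652460604 [ 0.6733 -0.026   0.252 ]
```

Emit:
servo_tool(deltas="-1 0.4 0 1 0 0 -0.02;-1 0 0 1 0 0 0;-1 0 0 1 0 0 0;-1 0 0 1 0 0 0;-1 0 -0.5 0.3 0 0 0;-1 0 -0.8 0 0 0 0;-1 0 0 0 0 0 0")

```text
time_s: 8.55
tool_pos: [0.6504, -0.0138, 0.1595]
tool_rot: [0.798, 0.602, -0.001, 0.001]
force: [-0.3, 0.6, 0.4]
opening: 0.0004
```

```bash
python3 st.py;  python3 - <<'E'
from h import *
p=manip.snapshot("scene");cv2.imwrite("pics/s1.png",cv2.resize(p["img"][120:280,200:400,::-1],(750,600)))
E
```

```text
t 8.55 x-yaw 74.0277690455628 tilt [-0.    -0.004]
rot err to T shares [ 0.001  0.005 -0.008]
hinge local x,y,z mm [31.2 -2.5 74. ]
knobTCP local x,y,z mm [101.  152.7  70.5]
[ 0.5   0.45 -0.74  1.47  0.31  1.34  1.03] [-0.3  0.6  0.4] [ 0.07 -0.09 -0.03] 0.00041402092080589363 [ 0.6504 -0.0138  0.1595]
```

View pics/s1.png

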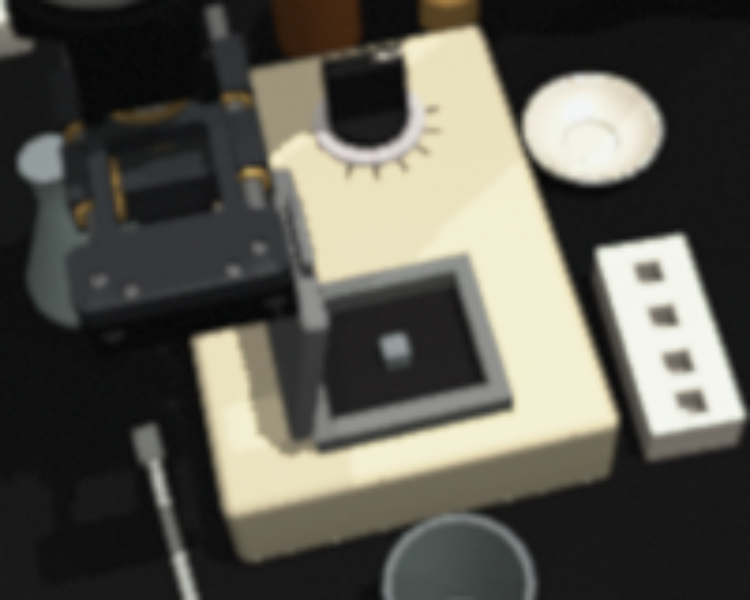

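Emit:
servo_tool(deltas="-1 0 -0.5 0 0 0 0;-1 0 -0.5 0 0 0 0;-1 0 -0.5 0.05 0 0 0;-1 0 -0.5 0.1 0 0 0;-1 0 -0.5 0.1 0 0 0;-1 0 -0.4 0.2 0 0 0;-1 0 -0.4 0.25 0 0 0;-1 0 0 0 0 0 0")

```text
time_s: 9.6
tool_pos: [0.5838, 0.0051, 0.1458]
tool_rot: [0.799, 0.602, -0.0, 0.002]
force: [-1.6, 0.0, 1.6]
opening: 0.0005
```

```bash
python3 st.py;  python3 - <<'E'
from h import *
p=manip.snapshot("scene");cv2.imwrite("pics/s2.png",cv2.resize(p["img"][120:280,200:400,::-1],(750,600)))
E
```

```text
t 9.6 x-yaw 73.97177236780641 tilt [ 0.002 -0.004]
rot err to T shares [ 0.004  0.005 -0.009]
hinge local x,y,z mm [-38.   -2.2  60.3]
knobTCP local x,y,z mm [ 31.9 153.   56.8]
[ 0.56  0.32 -0.78  1.66  0.24  1.25  1.02] [-1.6  0.   1.6] [0.15 0.03 0.03] 0.000529850038053849 [0.5838 0.0051 0.1458]
```

View pics/s2.png

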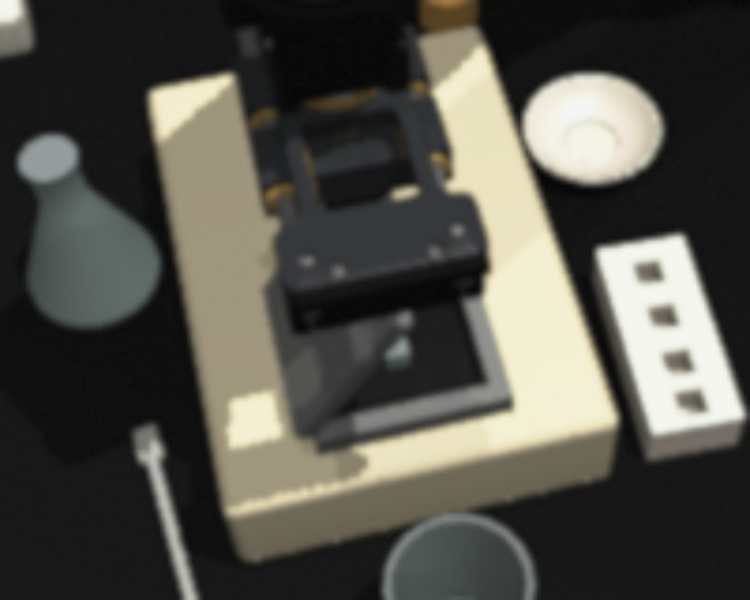

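Emit:
servo_tool(deltas="-1 0 -0.4 0.4 0 0 0;-1 0 -0.3 0.45 0 0 0;-1 0 -0.2 0.45 0 0 0;-1 0 -0.15 0.45 0 0 0;-1 0 -0.1 0.4 0 0 0;-1 0 -0.1 0.4 0 0 0;-1 0 0 0 0 0 0")

```text
time_s: 10.52
tool_pos: [0.5559, 0.0131, 0.0958]
tool_rot: [0.799, 0.602, -0.003, 0.0]
force: [0.1, -0.4, -0.3]
opening: 0.0004
```

```bash
python3 st.py
```

```text
t 10.525 x-yaw 73.9791318983967 tilt [-0.005 -0.005]
rot err to T shares [-0.005  0.008 -0.009]
hinge local x,y,z mm [-67.   -2.   10.3]
knobTCP local x,y,z mm [  2.8 153.2   6.8]
[ 0.56  0.32 -0.78  1.78  0.25  1.15  0.99] [ 0.1 -0.4 -0.3] [ 0.06 -0.14  0.05] 0.0004245745748626026 [0.5559 0.0131 0.0958]
```

Emit:
servo_tool(deltas="-1 0 0 0.1 0 0 0;-1 0 0 0.1 0 0 0;-1 0 0 0 0 0 0")

```text
time_s: 10.9
tool_pos: [0.5563, 0.013, 0.0918]
tool_rot: [0.799, 0.602, -0.003, 0.0]
force: [0.2, 0.4, 0.1]
opening: 0.0003
```

```bash
python3 st.py; python3 - <<'E'
from h import *
for c in("scene","top"):
    p=manip.snapshot(c)
    print([(np.round(d["position"],3),round(d["confidence"],2)) for d in manip.tip_of("shield_edge",c)[:2]])
    o=(120,280,200,400) if c=="scene" else (130,290,260,460)
    cv2.imwrite(f"pics/{c}3.png",cv2.resize(p["img"][o[0]:o[1],o[2]:o[3],::-1],(750,600)))
E
```

```text
t 10.9 x-yaw 73.96386912082585 tilt [-0.005 -0.005]
rot err to T shares [-0.004  0.007 -0.01 ]
hinge local x,y,z mm [-66.6  -1.9   6.3]
knobTCP local x,y,z mm [  3.2 153.3   2.8]
[ 0.56  0.32 -0.78  1.78  0.25  1.15  0.99] [0.2 0.4 0.1] [ 0.08 -0.15  0.04] 0.00033207590405456746 [0.5563 0.013  0.0918]
[(array([0.53 , 0.022, 0.129]), 0.83)]
[(array([ 0.484, -0.268, -0.005]), 0.28)]
```

View pics/scene3.png

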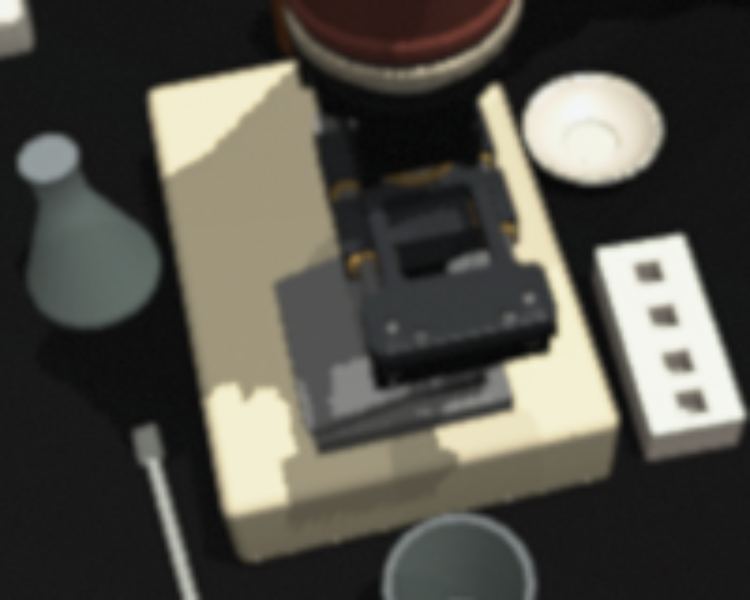

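View pics/top3.png

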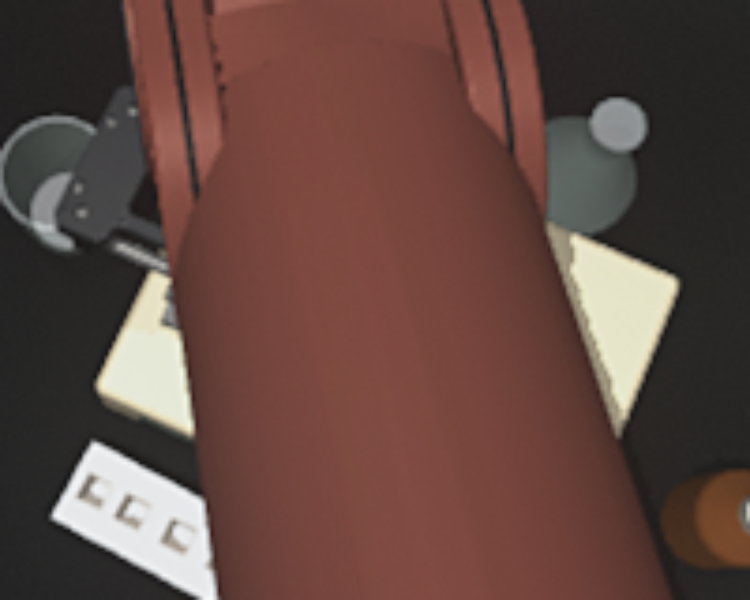

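```bash
cat > sh.py <<'E'
from h import *
import sys
c,s=np.cos(-.2723),np.sin(-.2723)
for cam in("scene","top"):
    p,W=cloud(cam)
    d=W-[.621,-.003,.0]; x=c*d[...,0]+s*d[...,1];y=-s*d[...,0]+c*d[...,1];z=d[...,2]
    for y0,y1 in((-.05,-.025),(.025,.045)):
      for x0 in np.arange(-.12,.02,.01):
        k=(y>y0)&(y<y1)&(x>x0)&(x<=x0+.01)&(z<.2)&(z>.06)
        if k.sum()>2:print(cam,(y0,y1),round(x0,2),k.sum(),np.round(np.percentile(z[k],[10,50,90]),3))
E
python3 sh.py
```

```text
scene (-0.05, -0.025) -0.04 22 [0.108 0.109 0.11 ]
scene (-0.05, -0.025) -0.03 51 [0.105 0.107 0.108]
scene (-0.05, -0.025) -0.02 49 [0.101 0.103 0.106]
scene (-0.05, -0.025) -0.01 48 [0.098 0.1   0.102]
scene (-0.05, -0.025) -0.0 55 [0.069 0.071 0.097]
scene (-0.05, -0.025) 0.01 56 [0.069 0.071 0.072]
scene (0.025, 0.045) -0.12 51 [0.069 0.071 0.072]
scene (0.025, 0.045) -0.11 43 [0.069 0.071 0.072]
scene (0.025, 0.045) -0.1 72 [0.072 0.085 0.087]
scene (0.025, 0.045) -0.09 72 [0.071 0.085 0.189]
scene (0.025, 0.045) -0.08 71 [0.072 0.085 0.191]
scene (0.025, 0.045) -0.07 79 [0.073 0.085 0.19 ]
scene (0.025, 0.045) -0.06 82 [0.073 0.086 0.19 ]
scene (0.025, 0.045) -0.05 84 [0.073 0.086 0.112]
scene (0.025, 0.045) -0.04 89 [0.073 0.087 0.109]
scene (0.025, 0.045) -0.03 106 [0.075 0.103 0.107]
scene (0.025, 0.045) -0.02 101 [0.074 0.101 0.104]
scene (0.025, 0.045) -0.01 99 [0.074 0.098 0.102]
scene (0.025, 0.045) -0.0 64 [0.069 0.071 0.097]
scene (0.025, 0.045) 0.01 55 [0.069 0.071 0.072]
top (0.025, 0.045) -0.12 44 [0.069 0.071 0.072]
top (0.025, 0.045) -0.11 38 [0.07  0.071 0.079]
top (0.025, 0.045) -0.1 20 [0.085 0.086 0.124]
```

```bash
python3 - <<'E'
from h import *
p,W=cloud("scene")
im=p["img"][165:245,260:350,::-1]
im=np.clip(im.astype(float)*1.8,0,255).astype(np.uint8)
cv2.imwrite("pics/z4.png",cv2.resize(im,(675,600),interpolation=cv2.INTER_CUBIC))
K=p["mtx"];C=p["camera_from_world"]
print("cam pos",np.linalg.inv(C)[:3,3])
from scipy.spatial.transform import Rotation as R
s=manip.sense();M=R.from_quat(s["tool_rot"]).as_matrix()
for off in([0,0,0],[.03,0,0],[-.03,0,0],[0,0,-.07]):
    w=s["tool_pos"]+M@np.array(off);c=C@np.r_[w,1];u=K[0,0]*c[0]/-c[2]+K[0,2];v=K[1,1]*-c[1]/-c[2]+K[1,2]
    print(off,u,v,"depth pt",np.round(W[int(v),int(u)],3),"crop",(u-260)*7.5,(v-165)*7.5)
E
```

```text
cam pos [0.72427203 0.35463972 0.70213718]
[0, 0, 0] 312.859195593829 206.96461862033163 depth pt [0.596 0.091 0.235] crop 396.4439669537174 314.73463965248726
[0.03, 0, 0] 316.60341008013097 220.48125970842256 depth pt [0.591 0.093 0.193] crop 424.5255756009823 416.10944781316914
[-0.03, 0, 0] 309.2712619681879 194.01215255752857 depth pt [0.59  0.071 0.235] crop 369.53446476140925 217.59114418146424
[0, 0, -0.07] 311.4281255906841 185.64156560127202 depth pt [0.571 0.042 0.209] crop 385.7109419301307 154.81174200954015
```

View pics/z4.png

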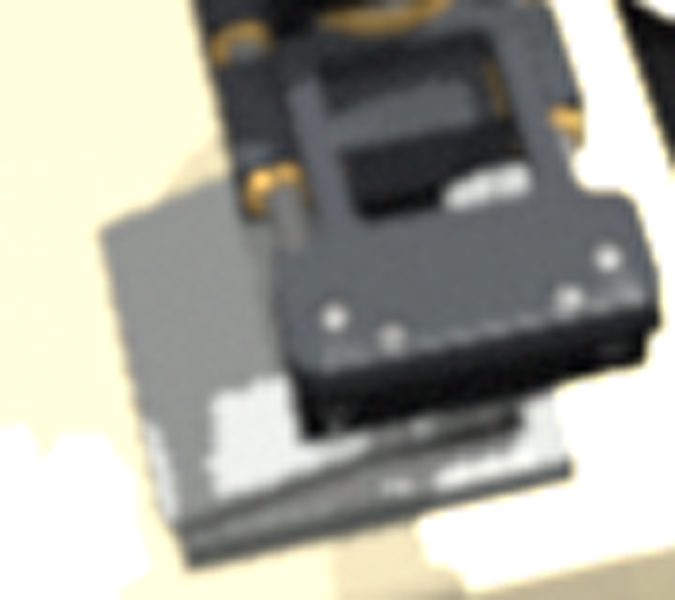

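```bash
python3 - <<'E'
from h import *
p,W=cloud("scene")
c,s=np.cos(-.2723),np.sin(-.2723)
d=W-[.621,-.003,.0855]; x=c*d[...,0]+s*d[...,1];y=-s*d[...,0]+c*d[...,1];z=d[...,2]
np.set_printoptions(linewidth=200)
for v in range(206,242,3):
    print(v,' '.join(f"{u}:({x[v,u]*1000:.0f},{y[v,u]*1000:.0f},{z[v,u]*1000:.0f})" for u in range(286,342,6)))
E
```

```text
206 286:(-18,-9,19) 292:(-28,-3,24) 298:(-30,79,150) 304:(-38,80,148) 310:(-47,84,150) 316:(-55,86,150) 322:(-63,88,151) 328:(-72,90,150) 334:(-80,92,150) 340:(-89,93,148)
209 286:(-17,-3,18) 292:(-27,2,22) 298:(-29,84,150) 304:(-37,86,150) 310:(-46,87,148) 316:(-54,89,148) 322:(-62,92,150) 328:(-71,93,146) 334:(-80,93,142) 340:(-89,91,136)
212 286:(-15,3,19) 292:(-26,8,21) 298:(-28,88,148) 304:(-36,90,149) 310:(-45,91,146) 316:(-53,93,145) 322:(-62,92,141) 328:(-71,91,135) 334:(-80,91,131) 340:(-92,85,117)
215 286:(-14,10,20) 292:(-25,13,19) 298:(-28,83,133) 304:(-35,92,144) 310:(-44,92,140) 316:(-53,90,132) 322:(-64,84,119) 328:(-73,85,117) 334:(-83,84,110) 340:(-115,17,-13)
218 286:(-13,14,16) 292:(-23,20,22) 298:(-33,24,23) 304:(-35,91,133) 310:(-45,85,118) 316:(-54,85,116) 322:(-64,83,108) 328:(-84,43,33) 334:(-100,28,0) 340:(-113,22,-15)
221 286:(-12,22,18) 292:(-22,26,21) 298:(-32,30,22) 304:(-42,34,25) 310:(-45,85,111) 316:(-62,43,31) 322:(-73,43,26) 328:(-89,23,-14) 334:(-98,34,-0) 340:(-112,27,-18)
224 286:(-10,27,17) 292:(-21,31,18) 298:(-31,36,22) 304:(-41,40,25) 310:(-51
[... 232 characters left out ...]
5) 340:(-108,41,-16)
230 286:(-8,38,15) 292:(-18,41,16) 298:(-29,42,13) 304:(-40,37,-3) 310:(-50,42,2) 316:(-61,43,-1) 322:(-72,43,-6) 328:(-84,44,-11) 334:(-95,45,-14) 340:(-106,47,-16)
233 286:(-7,42,11) 292:(-18,39,0) 298:(-28,41,-0) 304:(-39,43,-2) 310:(-50,44,-6) 316:(-61,43,-13) 322:(-72,45,-15) 328:(-83,48,-15) 334:(-93,51,-14) 340:(-105,52,-17)
236 286:(-6,41,-1) 292:(-16,43,-2) 298:(-27,42,-10) 304:(-38,43,-14) 310:(-49,46,-14) 316:(-60,48,-14) 322:(-70,51,-15) 328:(-81,53,-15) 334:(-92,56,-15) 340:(-102,60,-14)
239 286:(-5,43,-10) 292:(-15,44,-12) 298:(-26,45,-15) 304:(-37,48,-16) 310:(-48,51,-15) 316:(-58,54,-15) 322:(-69,56,-16) 328:(-80,60,-15) 334:(-90,62,-15) 340:(-102,63,-19)
```

Emit:
servo_tool(deltas="-1 0 0 -0.5 0 0 0;-1 0 0 -0.5 0 0 0;-1 0 0 0 0 0 0")

```text
time_s: 11.68
tool_pos: [0.5568, 0.0133, 0.1139]
tool_rot: [0.799, 0.602, -0.003, 0.001]
force: [0.0, -0.2, -0.1]
opening: 0.0007
```

```bash
python3 st.py; cat > pl.py <<'E'
from h import *
p,W=cloud("scene")
c,s=np.cos(-.2723),np.sin(-.2723)
d=W-[.621,-.003,.0855]; x=c*d[...,0]+s*d[...,1];y=-s*d[...,0]+c*d[...,1];z=d[...,2]
k=(y>-.04)&(y<.04)&(x>-.036)&(x<-.005)&(z>.0)&(z<.06)
if k.sum()>20:
    a=np.polyfit(x[k],z[k],1);print("plate fit q",-np.arctan(a[0]),"z0",a[1],k.sum())
k=(z>.09)&(abs(x)<.15)&(abs(y)<.12);print("body lowest z pct",np.round(np.percentile(z[k],[0.5,2,5]),3))
cv2.imwrite("pics/pl%d.png"%(manip.sense()["time_s"]*100),cv2.resize(np.clip(p["img"][150:250,250:375,::-1]*1.6,0,255).astype(np.uint8),(750,600),interpolation=cv2.INTER_CUBIC))
E
python3 pl.py; ls pics
```

```text
t 11.675 x-yaw 73.97065664827913 tilt [-0.004 -0.005]
rot err to T shares [-0.003  0.007 -0.01 ]
hinge local x,y,z mm [-66.2  -1.6  28.4]
knobTCP local x,y,z mm [  3.6 153.6  24.9]
[ 0.57  0.3  -0.79  1.76  0.23  1.18  1.  ] [ 0.  -0.2 -0.1] [ 0.07 -0.16 -0.01] 0.0007170127273232314 [0.5568 0.0133 0.1139]
plate fit q 0.29614799314983203 z0 0.013123207459791918 633
body lowest z pct [0.131 0.139 0.151]
pl1172.png
s1.png
s2.png
scene0.png
scene3.png
top0.png
top3.png
z4.png
```

View pics/pl1172.png

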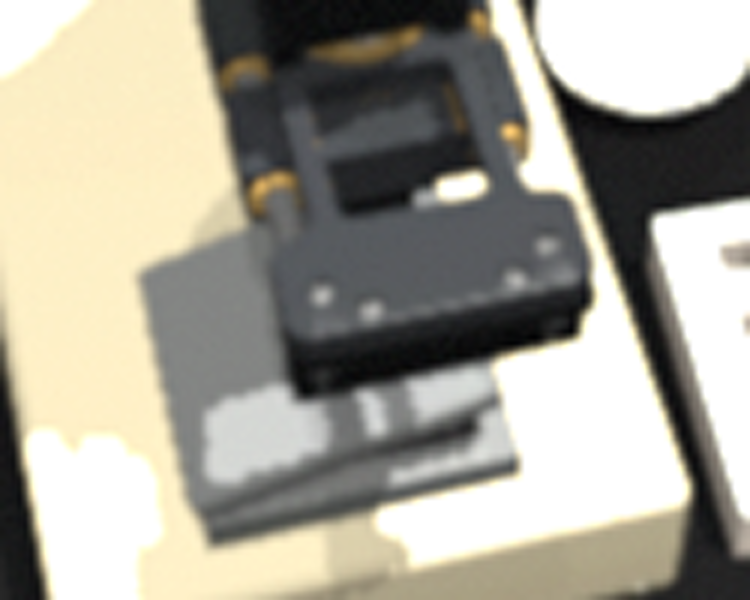

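Emit:
servo_tool(deltas="-1 0 0 -1 0 0 0;-1 0 0 -1 0 0 0;-1 0 0 -1 0 0 0;-1 0 0 0 0.24 0 0;-1 0 0 0 0.24 0 0;-1 0 0 0 0.24 0 0;-1 0 0 0 0 0 0")

```text
time_s: 12.6
tool_pos: [0.5571, 0.0127, 0.183]
tool_rot: [0.766, 0.576, -0.174, -0.225]
force: [-0.6, 0.1, -0.9]
opening: 0.0007
```

```bash
python3 st.py; python3 - <<'E'
from h import *
from scipy.spatial.transform import Rotation as R
s=manip.sense();M=R.from_quat(s["tool_rot"]).as_matrix()
p,W=cloud("scene");K=p["mtx"];C=p["camera_from_world"]
im=np.clip(p["img"][:,:,::-1]*1.6,0,255).astype(np.uint8).copy()
im=cv2.resize(im,None,fx=4,fy=4,interpolation=cv2.INTER_CUBIC)
for off,col in(([0,0,0],(0,0,255)),([0,0,-.03],(0,255,0)),([0,0,-.07],(255,0,0))):
    w=s["tool_pos"]+M@np.array(off);c=C@np.r_[w,1];u=K[0,0]*c[0]/-c[2]+K[0,2];v=K[1,1]*-c[1]/-c[2]+K[1,2]
    print(off,u,v,np.round(w,3),np.round(W[int(v),int(u)],3));cv2.circle(im,(int(u*4),int(v*4)),4,col,-1)
    if off[2]==0:c0=(int(u*4),int(v*4))
x0=max(c0[0]-400,0);y0=max(c0[1]-300,0);cv2.imwrite("pics/tip5.png",im[y0:y0+600,x0:x0+800])
E
```

```text
t 12.6 x-yaw 73.99496975225318 tilt [-0.526  0.145]
rot err to T shares [-0.734  0.006 -0.011]
hinge local x,y,z mm [-65.8  -2.1  97.5]
knobTCP local x,y,z mm [  4.1 153.1  94. ]
[ 0.41  0.72 -0.72  1.17  0.17  1.91  1.01] [-0.6  0.1 -0.9] [-0.03 -0.78  0.  ] 0.0006763926868747903 [0.5571 0.0127 0.183 ]
[0, 0, 0] 310.5428853363637 178.18828107460885 [0.557 0.013 0.183] [ 0.521 -0.064  0.069]
[0, 0, -0.03] 300.0712301443888 171.08739060349592 [0.573 0.008 0.208] [0.576 0.016 0.219]
[0, 0, -0.07] 284.8143861804525 160.74163571215877 [0.594 0.003 0.242] [0.61  0.043 0.297]
```

View pics/tip5.png

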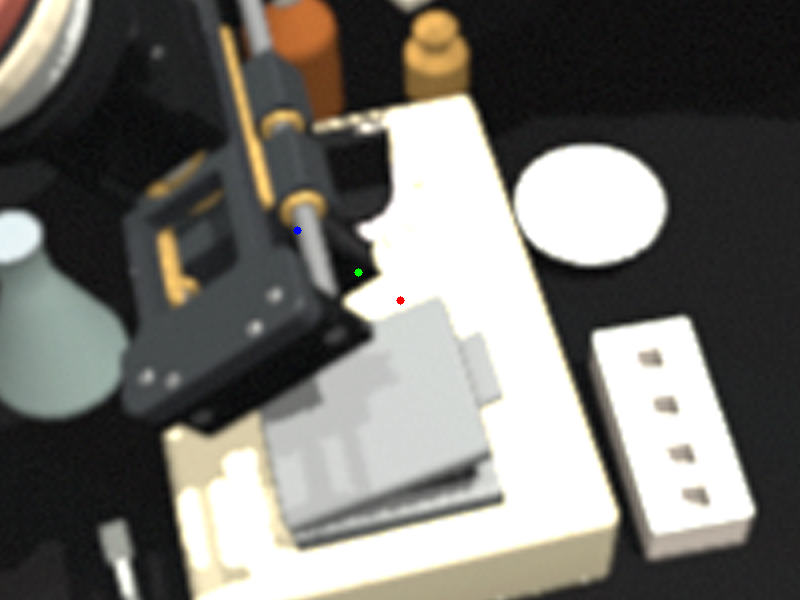

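The fingertip shows at about crop (375,275). The reported TCP (red dot) lies well beyond it, so I'll measure the true tip in the tool frame.

```bash
python3 - <<'E'
from h import *
from scipy.spatial.transform import Rotation as R
s=manip.sense();M=R.from_quat(s["tool_rot"]).as_matrix()
for cam in("scene","top"):
    p,W=cloud(cam);T=(W-s["tool_pos"])@M
    m=(abs(T[...,0])<.06)&(abs(T[...,1])<.06)&(T[...,2]>-.12)&(T[...,2]<.03)&(W[...,2]>.14)
    q=T[m]
    for a in np.arange(-.12,.03,.01):
        k=(q[:,2]>a)&(q[:,2]<=a+.01)
        if k.any():print(cam,round(a,2),k.sum(),np.round(q[k][:,:2].min(0),3),np.round(q[k][:,:2].max(0),3))
    ys,xs=np.where(m&(T[...,2]>-.06));
    if len(ys):print(cam,xs.min(),xs.max(),ys.min(),ys.max())
E
```

```text
scene -0.12 413 [-0.06  -0.039] [0.06  0.026]
scene -0.11 77 [-0.031 -0.038] [0.034 0.023]
scene -0.1 3 [ 0.027 -0.014] [ 0.028 -0.012]
scene -0.09 2 [ 0.015 -0.006] [ 0.015 -0.003]
scene -0.08 6 [ 0.005 -0.012] [ 0.014 -0.002]
scene -0.07 29 [-0.006 -0.012] [ 0.012 -0.007]
scene -0.06 49 [-0.009 -0.012] [ 0.01  -0.001]
scene -0.05 60 [-0.01  -0.012] [0.009 0.005]
scene -0.04 59 [-0.009 -0.012] [0.009 0.007]
scene 293 306 155 175
top -0.12 379 [-0.06  -0.043] [0.06  0.027]
top -0.11 45 [-0.032 -0.041] [0.033 0.001]
top -0.1 4 [ 0.006 -0.014] [0.007 0.007]
top -0.09 61 [-0.014 -0.015] [0.015 0.009]
top -0.08 76 [-0.012 -0.015] [ 0.015 -0.001]
top -0.07 58 [-0.01  -0.015] [0.012 0.001]
top -0.06 50 [-0.008 -0.015] [ 0.01  -0.005]
top -0.05 44 [-0.008 -0.015] [ 0.01  -0.007]
top -0.04 37 [-0.008 -0.014] [0.01  0.008]
top 328 341 176 191
```

The true tips sit about 31 mm short of the reported TCP, along tool z. The body edge agrees with this (105 mm observed against 70 mm stated). I'll correct for it: turn upright again, then close the shield the rest of the way.

Emit:
servo_tool(deltas="-1 0 0 0 -0.24 0 0;-1 0 0 0 -0.24 0 0;-1 0 0 0 -0.24 0 0;-1 0 0 1 0 0 0;-1 0 0 1 0 0 0;-1 0 0 1 0 0 0;-1 0 0 1 0 0 0;-1 0 0 0 0 0 0")

```text
time_s: 13.75
tool_pos: [0.5585, 0.0156, 0.13]
tool_rot: [0.794, 0.607, 0.008, 0.029]
force: [0.3, 0.6, -0.1]
opening: 0.0002
```

```bash
python3 st.py
```

```text
t 13.75 x-yaw 74.78301680651569 tilt [ 0.048 -0.037]
rot err to T shares [0.072 0.029 0.009]
hinge local x,y,z mm [-65.2   1.1  44.5]
knobTCP local x,y,z mm [  4.7 156.3  41. ]
[ 0.58  0.25 -0.82  1.78  0.25  1.16  0.99] [ 0.3  0.6 -0.1] [ 0.06 -0.1  -0.03] 0.00024271993422686543 [0.5585 0.0156 0.13  ]
```

Emit:
servo_tool(deltas="-1 0 0 0.5 0.07 0.03 0.01;-1 0 0 1 0 0 0;-1 0 0 0.6 0 0 0;-1 0 0 0.3 0 0 0;-1 0 0 0.3 0 0 0;-1 0 0 0.3 0 0 0;-1 0 0 0 0 0 0")

```text
time_s: 14.62
tool_pos: [0.5606, 0.0169, 0.0745]
tool_rot: [0.795, 0.606, 0.004, 0.007]
force: [0.6, 0.5, 0.3]
opening: 0.0002
```

```bash
python3 st.py;python3 pl.py
```

```text
t 14.625 x-yaw 74.64286346956695 tilt [ 0.015 -0.006]
rot err to T shares [0.021 0.003 0.005]
hinge local x,y,z mm [-63.5   2.9 -11. ]
knobTCP local x,y,z mm [  6.3 158.1 -14.5]
[ 0.56  0.34 -0.8   1.81  0.28  1.1   0.97] [0.6 0.5 0.3] [ 0.06 -0.16  0.01] 0.00019991629627374698 [0.5606 0.0169 0.0745]
plate fit q 0.08256052394408572 z0 0.012767382913244476 590
body lowest z pct [0.095 0.105 0.114]
```

Emit:
servo_tool(deltas="-1 0 0 0.2 0.02 0 0;-1 0 0 0.15 0 0 0;-1 0 0 0 0 0 0")

```text
time_s: 15.05
tool_pos: [0.5613, 0.0168, 0.0677]
tool_rot: [0.795, 0.606, -0.001, 0.001]
force: [-0.6, -0.5, 1.1]
opening: 0.0005
```

Emit:
servo_tool(deltas="-1 0 0 0.1 0 0 0;-1 0 0 0 0 0 0")

```text
time_s: 15.3
tool_pos: [0.5617, 0.0168, 0.0676]
tool_rot: [0.795, 0.606, -0.001, 0.001]
force: [-0.1, -0.3, 0.1]
opening: 0.0002
```

```bash
python3 st.py;python3 pl.py
```

```text
t 15.3 x-yaw 74.62084771297523 tilt [ 0.001 -0.003]
rot err to T shares [0.002 0.003 0.005]
hinge local x,y,z mm [-62.4   3.1 -17.9]
knobTCP local x,y,z mm [  7.4 158.3 -21.4]
[ 0.55  0.36 -0.79  1.8   0.29  1.1   0.97] [-0.1 -0.3  0.1] [ 0.13 -0.15  0.01] 0.00017624106005783896 [0.5617 0.0168 0.0676]
plate fit q 0.00811389916159718 z0 0.01250609920761265 514
body lowest z pct [0.093 0.102 0.108]
```

Emit:
servo_tool(deltas="-1 0 0 0.2 0 0 0;-1 0 0 0.2 0 0 0")

```text
time_s: 15.6
tool_pos: [0.5621, 0.0168, 0.0666]
tool_rot: [0.795, 0.606, -0.002, 0.003]
force: [-24.4, -3.3, 55.3]
opening: 0.0006
```

```bash
python3 st.py;python3 pl.py
```

```text
t 15.6 x-yaw 74.59803875987123 tilt [ 0.001 -0.007]
rot err to T shares [0.004 0.008 0.004]
hinge local x,y,z mm [-62.1   3.2 -18.9]
knobTCP local x,y,z mm [  7.8 158.4 -22.4]
[ 0.55  0.36 -0.79  1.8   0.29  1.1   0.96] [-24.4  -3.3  55.3] [-0.8   5.56 -0.04] 0.0006056581939139604 [0.5621 0.0168 0.0666]
plate fit q -0.014238118737926277 z0 0.012749834370937156 507
body lowest z pct [0.093 0.103 0.107]
```

Emit:
servo_tool(deltas="-1 0 0 -0.5 0 0 0;-1 0 0 -1 0 0 0;-1 0 0 -1 0 0 0;-1 0 0 -1 0 0 0;0.2 -1 0 -0.5 0 0 0;0.2 -1 0 0 0 0 0;0.2 -1 0 0 0 0 0;0.2 -1 0 0 0 0 0;0.2 -1 0 0 0 0 0;0.2 -1 -0.1 0 0 0 0;0.2 -1 -0.1 0 0 0 0;0.2 0 0 0 0 0 0")

```text
time_s: 17.15
tool_pos: [0.5222, -0.1196, 0.1598]
tool_rot: [0.795, 0.607, 0.001, 0.005]
force: [0.4, -0.3, 1.1]
opening: 0.0519
```

```bash
python3 st.py;python3 sh.py|grep scene; python3 - <<'E'
from h import *
p=manip.snapshot("scene")
for c in ("scene","top"):
    if c=="top":p=manip.snapshot(c)
    for t in("selector_grip","shield_edge"):print(c,t,[(np.round(d["position"],3),round(d["confidence"],2)) for d in manip.tip_of(t,c)[:2]])
cv2.imwrite("pics/t6.png",cv2.resize(p["img"][130:290,260:460,::-1],(750,600)))
p=manip.snapshot("scene");cv2.imwrite("pics/s6.png",cv2.resize(p["img"][90:250,200:400,::-1],(750,600)))
E
```

```text
t 17.15 x-yaw 74.67948073869776 tilt [ 0.009 -0.007]
rot err to T shares [0.013 0.006 0.006]
hinge local x,y,z mm [ -63.8 -138.9   74.3]
knobTCP local x,y,z mm [ 6.  16.3 70.8]
[ 0.82  0.18 -0.75  1.76  0.14  1.24  1.33] [ 0.4 -0.3  1.1] [ 0.07 -0.08 -0.03] 0.05185443281446743 [ 0.5222 -0.1196  0.1598]
scene (-0.05, -0.025) -0.12 36 [0.069 0.071 0.072]
scene (-0.05, -0.025) -0.11 17 [0.07  0.071 0.072]
scene (-0.05, -0.025) -0.1 44 [0.096 0.098 0.099]
scene (-0.05, -0.025) -0.09 47 [0.097 0.098 0.099]
scene (-0.05, -0.025) -0.08 47 [0.097 0.098 0.099]
scene (-0.05, -0.025) -0.07 46 [0.097 0.098 0.099]
scene (-0.05, -0.025) -0.06 49 [0.097 0.098 0.099]
scene (-0.05, -0.025) -0.05 48 [0.097 0.098 0.099]
scene (-0.05, -0.025) -0.04 47 [0.097 0.098 0.099]
scene (-0.05, -0.025) -0.03 48 [0.097 0.098 0.099]
scene (-0.05, -0.025) -0.02 48 [0.097 0.098 0.099]
scene (-0.05, -0.025) -0.01 48 [0.096 0.098 0.1  ]
scene (-0.05, -0.025) -0.0 50 [0.07  0.071 0.087]
scene (-0.05, -0.025) 0.01 54 [0.069 0.071 0.072]
scene (0.025, 0.045) -0.12 51 [0.069 0.071 0.072]
scene (0.025, 0.045) -0.11 35 [0.06
[... 182 characters left out ...]
5) -0.07 92 [0.074 0.097 0.099]
scene (0.025, 0.045) -0.06 91 [0.075 0.097 0.099]
scene (0.025, 0.045) -0.05 92 [0.074 0.096 0.099]
scene (0.025, 0.045) -0.04 94 [0.073 0.096 0.099]
scene (0.025, 0.045) -0.03 93 [0.074 0.097 0.099]
scene (0.025, 0.045) -0.02 95 [0.074 0.096 0.099]
scene (0.025, 0.045) -0.01 94 [0.073 0.096 0.099]
scene (0.025, 0.045) -0.0 61 [0.069 0.071 0.087]
scene (0.025, 0.045) 0.01 52 [0.069 0.071 0.072]
scene selector_grip [(array([ 0.511, -0.13 ,  0.111]), 0.62)]
scene shield_edge [(array([0.522, 0.022, 0.095]), 0.6)]
top selector_grip [(array([ 0.512, -0.136,  0.107]), 0.54)]
top shield_edge [(array([0.52 , 0.024, 0.096]), 0.88), (array([0.713, 0.02 , 0.001]), 0.54)]
```

View pics/s6.png

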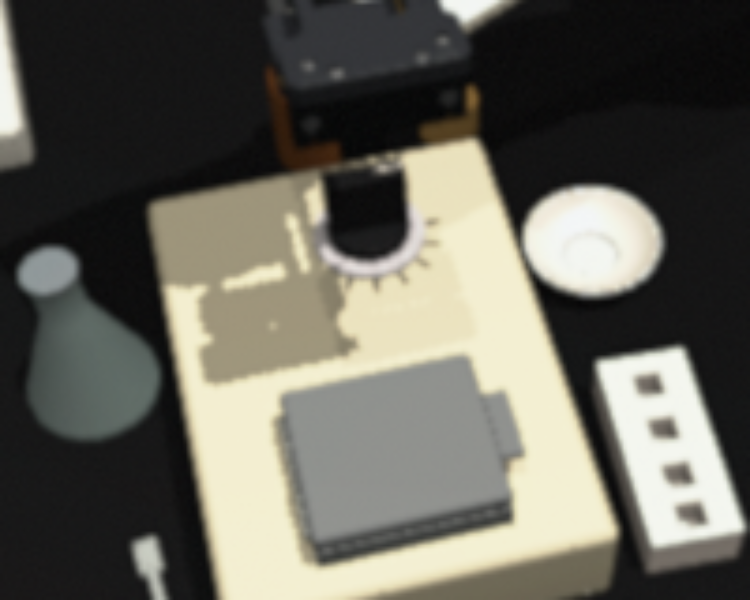

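View pics/t6.png

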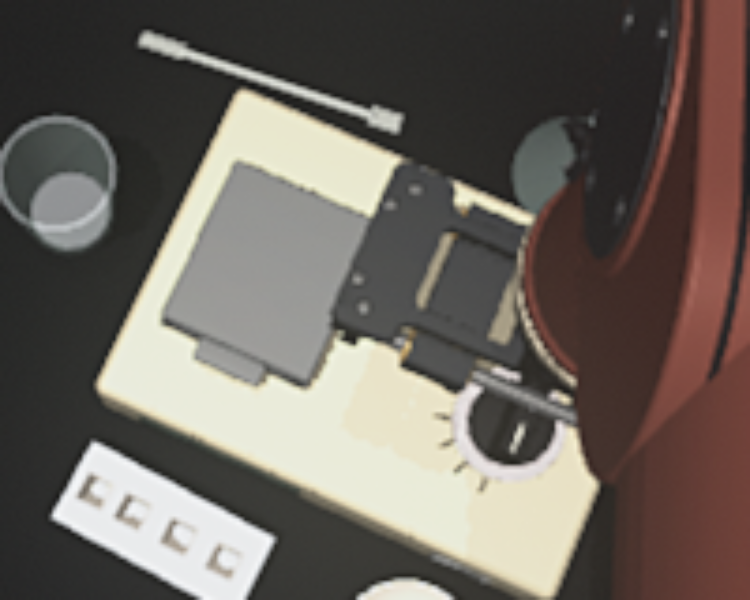

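Emit:
servo_tool(deltas="0.2 -0.8 -0.25 0 0.01 0 0;0.2 0 0 0 0 0 0;0.2 0 0 1 0 0 0;0.2 0 0 0 0 0 0")

```text
time_s: 18.1
tool_pos: [0.5127, -0.1335, 0.139]
tool_rot: [0.794, 0.607, -0.001, 0.002]
force: [-0.2, 0.0, 1.0]
opening: 0.0524
```

```bash
python3 st.py
```

```text
t 18.1 x-yaw 74.81519790883243 tilt [ 0.    -0.004]
rot err to T shares [0.002 0.005 0.009]
hinge local x,y,z mm [ -69.2 -154.8   53.5]
knobTCP local x,y,z mm [ 0.6  0.4 50. ]
[ 0.84  0.19 -0.74  1.8   0.15  1.2   1.36] [-0.2  0.   1. ] [ 0.05 -0.14 -0.  ] 0.05237375579490095 [ 0.5127 -0.1335  0.139 ]
```

Emit:
servo_tool(deltas="0.2 0 0 1 0 0 0;0.2 0 0 1 0 0 0;0.2 0 0 0.8 0 0 0;0.2 0 0 0 0 0 0")

```text
time_s: 18.6
tool_pos: [0.5145, -0.1341, 0.0843]
tool_rot: [0.794, 0.607, -0.0, 0.003]
force: [0.2, 0.2, 0.2]
opening: 0.0522
```

Emit:
servo_tool(deltas="0.2 0 0 0.5 0 0 0;0.2 0 0 0.6 0 0 0;0.2 0 0 0 0 0 0")

```text
time_s: 18.98
tool_pos: [0.5155, -0.1344, 0.0622]
tool_rot: [0.795, 0.607, 0.0, 0.004]
force: [0.2, -0.4, 0.3]
opening: 0.0524
```

```bash
python3 st.py
```

```text
t 18.975 x-yaw 74.77913470876126 tilt [ 0.005 -0.006]
rot err to T shares [0.008 0.005 0.008]
hinge local x,y,z mm [ -66.3 -155.   -23.3]
knobTCP local x,y,z mm [  3.6   0.2 -26.8]
[ 0.81  0.28 -0.73  1.88  0.22  1.05  1.3 ] [ 0.2 -0.4  0.3] [ 0.02 -0.13  0.01] 0.052383484604510575 [ 0.5155 -0.1344  0.0622]
```

Emit:
servo_tool(deltas="0.2 0 -0.1 0.17 0 0 0;0.2 0 0 0 0 0 0;-1 0 0 0 0 0 0;-1 0 0 0 0 0 0;-1 0 0 0 0 0 0;-1 0 0 0 0 0 0", force=45)

```text
time_s: 19.73
tool_pos: [0.5141, -0.134, 0.0595]
tool_rot: [0.794, 0.607, 0.001, 0.004]
force: [-0.3, 0.1, -0.9]
opening: 0.0201
```

```bash
python3 st.py
```

```text
t 19.725 x-yaw 74.78577958854979 tilt [ 0.006 -0.006]
rot err to T shares [0.01  0.005 0.009]
hinge local x,y,z mm [ -67.8 -154.9  -26. ]
knobTCP local x,y,z mm [  2.1   0.3 -29.5]
[ 0.81  0.28 -0.73  1.89  0.22  1.05  1.3 ] [-0.3  0.1 -0.9] [ 0.11 -0.11 -0.  ] 0.020124004052654465 [ 0.5141 -0.134   0.0595]
```

Emit:
servo_tool(deltas="-1 0 0 0 0 0 0;-1 0 0 0 0 0 0;-1 0 0 0 0 0 0")

```text
time_s: 20.1
tool_pos: [0.5138, -0.1351, 0.0595]
tool_rot: [0.795, 0.607, 0.0, 0.005]
force: [0.3, -0.9, 0.6]
opening: 0.0136
```

```bash
python3 st.py
```

```text
t 20.1 x-yaw 74.69310444380407 tilt [ 0.006 -0.007]
rot err to T shares [0.01  0.007 0.007]
hinge local x,y,z mm [ -67.7 -156.1  -26. ]
knobTCP local x,y,z mm [  2.1  -0.9 -29.5]
[ 0.81  0.28 -0.72  1.89  0.22  1.05  1.3 ] [ 0.3 -0.9  0.6] [ 0.   -0.07 -0.06] 0.01356390746582181 [ 0.5138 -0.1351  0.0595]
```

Emit:
servo_tool(deltas="-1 0 0 0 0 0 0.15;-1 0 0 0 0 0 0.15;-1 0 0 0 0 0 0.15;-1 0 0 0 0 0 0")

```text
time_s: 20.6
tool_pos: [0.5134, -0.1361, 0.0595]
tool_rot: [0.891, 0.453, 0.0, 0.005]
force: [-0.2, -1.7, 0.7]
opening: 0.0137
```

```bash
cat > kn.py <<'E'
from h import *
from scipy.spatial.transform import Rotation as R
s=manip.sense();M=R.from_quat(s["tool_rot"]).as_matrix()
print("turned deg",74.69-np.degrees(np.arctan2(M[1,0],M[0,0])),"pos",np.round(s["tool_pos"]-[.5138,-.1351,.0595],4)*1000,"tooldrift",np.round(M.T@(np.array([.5138,-.1351,.0595])-s["tool_pos"])*50,2),"tilt",np.round(M[:2,2],3))
print(s["time_s"],np.round(s["force"],1),np.round(s["moment"],3),s["opening"],np.round(s["joint_pos"],2))
E
python3 kn.py
```

```text
turned deg 20.753720169063712 pos [-0.4 -1.   0. ] tooldrift [ 0.05 -0.01  0.  ] tilt [ 0.005 -0.008]
20.6 [-0.2 -1.7  0.7] [-0.055 -0.08   0.052] 0.013709736099681645 [ 0.76  0.27 -0.67  1.89  0.2   1.04  0.95]
```

Emit:
servo_tool(deltas="-1 0 0 0 0 0 0.15;-1 0 0 0 0 0 0.15;-1 0 0 0 0 0 0.15;-1 0 0 0 0 0 0.1;-1 0 0 0 0 0 0")

```text
time_s: 21.22
tool_pos: [0.5124, -0.1369, 0.0595]
tool_rot: [0.967, 0.254, 0.0, 0.005]
force: [0.5, -1.0, 0.2]
opening: 0.0137
```

```bash
python3 kn.py; python3 - <<'E'
from h import *
for c,o in(("scene",(125,185,240,340)),("top",(205,275,350,450))):
    p=manip.snapshot(c);cv2.imwrite(f"pics/k7{c}.png",cv2.resize(p["img"][o[0]:o[1],o[2]:o[3],::-1],None,fx=7,fy=7,interpolation=cv2.INTER_CUBIC))
E
```

```text
turned deg 45.30686376497938 pos [-1.4 -1.8  0. ] tooldrift [ 0.11 -0.05  0.  ] tilt [ 0.003 -0.01 ]
21.225 [ 0.5 -1.   0.2] [-0.154 -0.015  0.129] 0.013663815327709184 [ 0.71  0.26 -0.61  1.89  0.18  1.04  0.54]
```

View pics/k7scene.png

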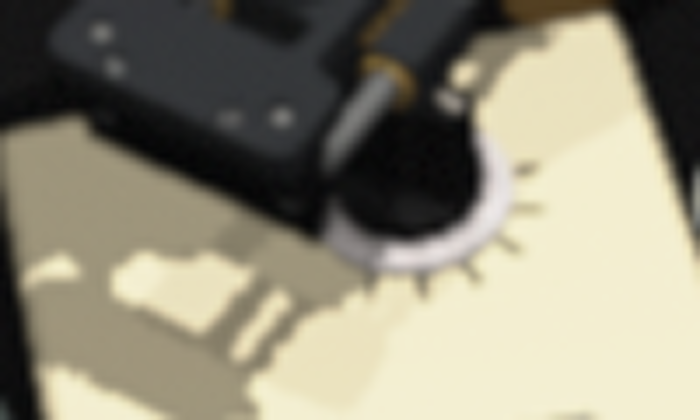

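View pics/k7top.png

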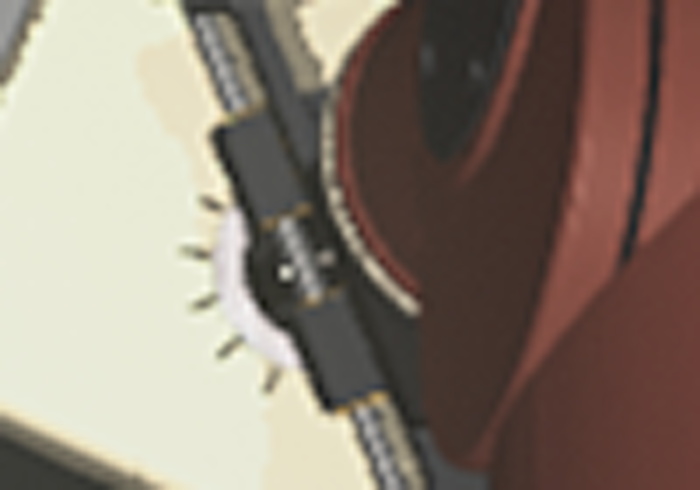

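Emit:
servo_tool(deltas="-1 0 0 0 0 0 0.15;-1 0.1 0 0 0 0 0.15;-1 0 0 0 0 0 0.15;-1 0 0 0 0 0 0")

```text
time_s: 21.82
tool_pos: [0.5113, -0.1373, 0.0595]
tool_rot: [0.997, 0.08, -0.002, 0.006]
force: [-0.3, -2.0, 0.2]
opening: 0.0138
```

```bash
python3 kn.py
```

```text
turned deg 65.51363124078789 pos [-2.5 -2.2  0. ] tooldrift [ 0.14 -0.09  0.  ] tilt [-0.003 -0.011]
21.825 [-0.3 -2.   0.2] [-0.244 -0.138  0.043] 0.013759380985955905 [ 0.66  0.25 -0.56  1.89  0.17  1.04  0.2 ]
```

Emit:
servo_tool(deltas="-1 0 0 0 0 0 0.16;-1 0 0 0 0 0 0;-1 0 0 0 0 0 0;-1 0 0 0 0 0 0;-1 0 0 0 0 0 0")

```text
time_s: 22.45
tool_pos: [0.511, -0.1374, 0.0595]
tool_rot: [1.0, 0.025, -0.002, 0.006]
force: [-1.6, -1.0, 3.0]
opening: 0.0135
```

```bash
python3 kn.py; python3 - <<'E'
from h import *
for c,o in(("scene",(125,185,240,340)),("top",(205,275,350,450))):
    p=manip.snapshot(c);cv2.imwrite(f"pics/k8{c}.png",cv2.resize(p["img"][o[0]:o[1],o[2]:o[3],::-1],None,fx=7,fy=7,interpolation=cv2.INTER_CUBIC))
E
python3 kn.py
```

```text
turned deg 71.8252307990588 pos [-2.8 -2.3  0. ] tooldrift [ 0.14 -0.11 -0.  ] tilt [-0.003 -0.011]
22.45 [-1.6 -1.   3. ] [-0.237  0.329  0.055] 0.01353173219976037 [ 0.65  0.25 -0.54  1.89  0.16  1.04  0.09]
turned deg 71.8592964190159 pos [-2.8 -2.2  0. ] tooldrift [ 0.14 -0.11  0.  ] tilt [-0.003 -0.011]
22.55 [-0.8 -0.9  3.1] [-0.265  0.358  0.096] 0.013676407107134098 [ 0.65  0.25 -0.54  1.89  0.16  1.04  0.09]
```

View pics/k8top.png

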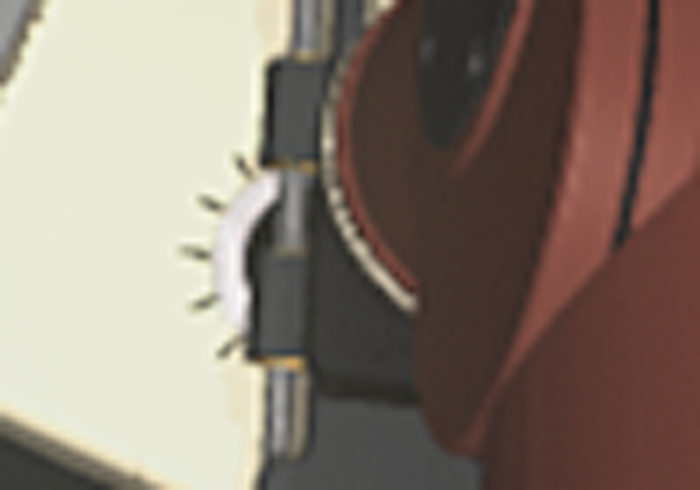

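View pics/k8scene.png

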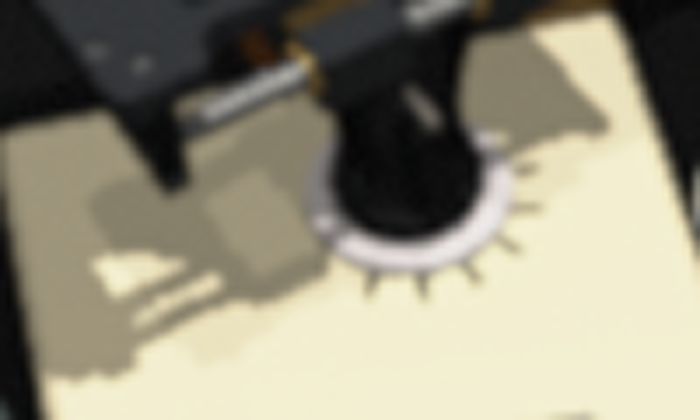

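```bash
python3 - <<'E'
from h import *
p=manip.snapshot("scene");K=p["mtx"];Ci=np.linalg.inv(p["camera_from_world"])
def bp(u,v,z):
    r=Ci[:3,:3]@np.array([(u-K[0,2])/K[0,0],-(v-K[1,2])/K[1,1],-1]);o=Ci[:3,3];return o+r*(z-o[2])/r[2]
g=p["img"][135:148,292:310].astype(int).sum(-1)
print(g)
a=bp(240+408/7,125+88/7,.122);b=bp(240+437/7,125+128/7,.122);print(a,b,np.degrees(np.arctan2(*(b-a)[[1,0]])))
c=np.array([.512,-.1337,.122]);m=(a+b)/2;print(np.degrees(np.arctan2(*(m-c)[[1,0]])),np.degrees(np.arctan2(*(b-c)[[1,0]])))
E
```

```text
[[ 73  75  71  69  70  65  58  45  50  44  44  36  36 129 277 349 365 367]
 [ 71  72  68  65  65  68  81  64  44  43  43  39  40 153 296 359 367 366]
 [ 66  67  65  53  62 107 149 131  78  51  40  36  53 168 305 364 369 369]
 [ 55  49  50  44  53 117 194 208 155  82  45  30  66 183 312 363 367 369]
 [ 41  43  41  49  61  99 183 252 238 158  75  31  72 192 315 363 368 367]
 [ 39  47  46  51  59  71 130 229 281 243 139  56  66 184 310 362 371 367]
 [ 36  48  56  48  46  44  67 157 261 291 208  92  56 164 297 359 369 367]
 [ 37  47  52  46  41  36  43  90 188 250 203 103  48 130 265 342 366 368]
 [ 27  48  51  43  43  32  38  60 107 151 131  71  38  85 200 319 392 412]
 [ 29  42  47  52  30  33  37  48  65  70  62  37  27  43 130 294 460 512]
 [ 23  31  44  47  36  26  37  46  38  42  36  34  27  36  72 233 418 486]
 [ 32  35  39  39  40  35  32  28  35  42  35  30  26  27  45 128 269 362]
 [ 28  29  40  39  33  31  23  33  41  37  36  39  38  40  39  59 162 299]]
[ 0.50972741 -0.12803822  0.122     ] [ 0.50973962 -0.11054663  0.122     ] 89.95999443907574
98.94005215192692 95.5759078683318
```

```bash
python3 sh.py|grep "scene.*-0.0[27] "; python3 kn.py; python3 - <<'E'
from h import *
for c in("scene",):
    manip.snapshot(c)
    for t in("beaker","flask","rack","dish","spatula","reagent","weight"):
        print(t,[np.round(d["position"],3) for d in manip.tip_of(t,c)[:1]])
E
python3 kn.py; python3 -c "
from plant import manip
print(manip.close_job())"
```

```text
scene (-0.05, -0.025) -0.07 48 [0.097 0.098 0.1  ]
scene (-0.05, -0.025) -0.02 47 [0.097 0.098 0.099]
scene (0.025, 0.045) -0.07 90 [0.074 0.097 0.099]
scene (0.025, 0.045) -0.02 93 [0.073 0.096 0.099]
turned deg 71.88856815158604 pos [-2.8 -2.2  0. ] tooldrift [ 0.14 -0.1  -0.  ] tilt [-0.003 -0.011]
22.7 [-2.6 -2.2  2.4] [-0.256  0.394  0.099] 0.013634731710955918 [ 0.65  0.25 -0.54  1.89  0.16  1.04  0.09]
beaker [array([0.607, 0.137, 0.   ])]
flask []
rack [array([ 0.426,  0.049, -0.   ])]
dish [array([ 0.378, -0.097, -0.001])]
spatula [array([ 0.714,  0.026, -0.001])]
reagent [array([ 0.478, -0.27 ,  0.004])]
weight [array([ 0.397, -0.244,  0.003])]
turned deg 71.90271424827984 pos [-2.8 -2.2  0. ] tooldrift [ 0.14 -0.11 -0.  ] tilt [-0.003 -0.011]
23.1 [-2.3 -1.8  2.6] [-0.179  0.385  0.11 ] 0.013584152145726447 [ 0.65  0.25 -0.54  1.89  0.16  1.04  0.09]
the job is handed in; nothing more can be done
None
```

The light shield is closed, and I handed the job in at 23.1 s with the gripper still holding the selector knob at the third stop.

- **Shield:** I pushed it down slowly with the shut fingers. The outer face measured level at 97–98 mm, against 97.5 mm when closed. The final press on the closed shield briefly read about 55 N vertically at the wrist, well under the 120 N limit, with the fingertips as the only intended contact.
- **Selector:** I gripped the knob at a 45 N setting, with 13.6 mm between the pads on the 14 mm bar, and turned it clockwise. The last reading was 71.9° and steady, against 72° for the third stop. The white mark gave about 69–74°, within the 8° allowed. I did not count the clicks by feel, because the wrist moment was too noisy, so the stop rests on the measured angle.
- **Other things:** In the last look, six of the seven were within about 4 mm of where they started, which is the network's accuracy. The flask was not detected in that look. It appeared in place in earlier pictures, and the arm did not go near it.

**TCP disagreement:** The reported TCP was about 31 mm beyond the real fingertips along the tool axis. My first closing push therefore stopped with the shield still about 0.3 rad open. I measured the offset from the depth images, confirmed it by contact with the closed shield, and corrected for it in everything after that.

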